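# Disc cutter onto the bench block, punch raised and held

### The job

Set the disc cutter, with its punch in it, gently down on the steel bench block, centred and with its edges parallel to the block's, and let go of it. Then take the punch by its head and draw it straight up until its lower end is clear of the sheet slot but still well inside the guide, and finish holding it up there, hanging freely in the bore with the cutter standing flat on the block, so that I can slide the sheet in. Never pull the punch right out of the guide, and leave the other things on the bench where they are.

Things in the scene. Friction and masses are not known exactly. Their poses are not given: they have to be found in the camera images.
- disc_cutter: the disc cutter, loose, about 0.65 kg without its punch: a square steel block 50 x 50 mm, 40 mm tall: a dark die plate (lowest 14 mm), then the 4 mm sheet slot, then a bright guide plate (18 to 40 mm up). An upright 19 mm bore runs through the middle of both plates. Grip it on either pair of facing sides. Origin: centre of its underside; z up along the bore
- slot (a point): middle of the cutter's sheet slot, 16 mm above its underside: the gap is 4 mm high (14 to 18 mm up), 34 mm wide between two brass spacer strips on the +y and -y sides, open at the cutter's +x and -x sides
- guide_top (a point): the mouth of the bore: centre of the guide plate's top face, 40 mm above the cutter's underside
- punch: the dark steel punch, loose in the bore, about 0.2 kg: an 18 mm round shank 38 mm long (1 mm play in the bore) under its head. At the start it is home: the head rests on the guide's top and the shank's lower end is 2 mm above the cutter's underside, crossing the slot. Origin: centre of the shank's lower end; z up along the punch
- punch_head (a point): middle of the punch's round striking head, 26 mm across and 30 mm tall, 53 mm above the punch's origin. A lift of 16 mm from home brings the shank's lower end level with the top of the slot, 38 mm out of the guide. Only weight and slight friction resist; let go, it drops back. Pulled sideways it drags or tips the cutter
- bench_block: the support: a square steel bench block, 72 x 72 mm and 20 mm thick, lying fixed on a black rubber pad 94 x 94 mm and 20 mm thick. Does not move. Origin: centre of the pad's underside, on the bench; x and y along the block's edges
- block_top (a point): centre of the steel block's top face, 40 mm above the bench
- flux_tub: bystander, to be left alone: a white plastic flux tub with a blue band and a screw lid, 89 mm across, 73 mm tall; origin: centre of its underside
- fire_brick: bystander, to be left alone: a brown soldering brick, 110 x 65 x 50 mm, with a little brass ring lying on top; origin: centre of its underside
- dye_jar: bystander, to be left alone: a small amber jar with a black cap, 40 mm across, 50 mm tall; origin: centre of its underside
- sheet: bystander, to be left alone: the piece of copper sheet to be cut later, 90 x 32 x 2 mm, lying flat; it stays where it is; origin: centre of its underside
- mallet: bystander, to be left alone: a brass-headed mallet with a wooden handle, 240 mm long, lying flat (its origin is not at its middle)
- solder_tin: bystander, to be left alone: a yellow flat tin, 75 x 50 x 22 mm; origin: centre of its underside
- tweezers: bystander, to be left alone: soldering tweezers lying flat, 150 mm long, 12 mm wide, 8 mm tall; origin: centre of its underside
Things that resemble listed ones, but are neither listed nor needed, are in the scene too. Leave any red look-alike of the disc_cutter alone. Leave any green or purple look-alike of the punch alone.

How it is judged:
By the outcome, as a careful person would: the job done as asked, in the order asked, and still so for the second after the job is handed in, while the arm keeps its last pose, push and grip.
It also fails if it takes over 56 s, if anything falls off the work surface, if the arm or the gripper's body presses on something with over 40 N, if the wrist force passes 120 N, or if a joint passes its speed limit or range.

### The arm

A 6-joint arm with a two-finger parallel gripper is mounted at the origin on the work surface. World frame = base frame: x ahead of the robot, y to its left, z up, the work surface at z = 0. Lengths are in m, angles in degrees, forces in N, time in s.
With the tool pointing down it reaches from about 0.25 to 0.725 m from the base axis. Payload 9.7 kg.
Tool frame: the origin (TCP) lies midway between the tips of the shut fingers; the grasp point (between the pads) lies 19 mm behind it; z points along the fingers, y is the line along which they close (so a half turn about z gives the same grasp; the last joint's range is limited). The gripper opens to 85 mm and grips with 20 to 120 N. Pads are 22 mm wide; open, the fingers measure 114 mm over their backs; the gripper's body (76 mm by 85 mm) begins 54 mm behind the grasp point. The pads swing forward as they close: fully open they stand 13 mm farther back than shut.
Start: joints at [64.687, 4.979, 10.078, 95.1, 0, 90], TCP at [0.235, 0.497, 0.195] pointing down, gripper open.
Joint ranges: [-179.16, 179.16], [-48.56, 103.87], [-65.8, 70.77], [-126.05, 130.52], [-82.76, 87.17], [-180, 180]. Speed limits (degrees/s): [127.2, 127.2, 147.25, 180, 180, 180].

### API

Orientations are given as [roll, pitch, yaw] about the fixed x, y, z axes, in that order (R = Rz(yaw) Ry(pitch) Rx(roll)).
In Python, from workcell import * gives the robot as it stands.
- The arm moves only by the tool servo_tool, never from a script. Its argument "moves" is a list of rows, each a list of 4 numbers: the shift along the world's x, y, z in cm, then the turn about the world's z in rad. A call has 1 to 20 rows; each row is the pose to reach, as a shift and turn from the pose commanded when the call began; what a row does not reach only later rows make up. A row lasts 1/12 s, in which the tool goes at most 41.7 mm and 7.16 degrees, less where a joint would pass 70% of its speed; a pose out of reach is approached as far as the arm can. A call with a gripper value outside its range is refused whole. "claw" is the closure, from 0 (fully open) to 1 (shut), set as the call begins (left out, the last holds). The fingers move at their own pace and stop on an object; "force" is the grip in N (left out, the last holds). Time passes only in rows, so rows that repeat a pose let the fingers close. It gives the time, the measured TCP pose, the force, the opening and the grip force at its end, in the units of the state.
- get_obs(): the state, without advancing time (a new reading comes with each control period).
- camera(name): name is "scene" or "side" or "wrist"; returns the picture (420x560x3 uint8, red, green, blue); there is no depth.
- get_calibration(name): a dict with "fx", "fy", "cx", "cy" (pixels), "k1" (the pictures are not rectified: a ray, as slopes to the right and down, at radius r is drawn at 1 + k1 r^2 times it, then the intrinsics apply), "rvec" (rotation vector, rad) and "tvec" (3), from world to camera coordinates, as OpenCV has them; the wrist camera has in their place "tool_from_camera" (4x4, takes a point from camera to tool coordinates, whose origin is the TCP and whose axes are the flange's). Camera axes: x right, y down, z forward; pixel columns grow to the right and rows downward; lengths in m; the calibration is good to about 2 mm. A picture is of the moment at which its call begins: read the wrist's pose just before it. get_calibration takes no time and is no camera call.
- job_done(): hands the job in; it is judged then, once.
The state is a dict: "time": time; "q": joint angles; "qd": joint speeds; "joint_efforts": joint torques, N m; "ee_pos": TCP position; "tcp_rot": TCP orientation; "wrist_force": force on the tool from outside, world axes, zero at the start; "torque": the same for the moment, N m; "opening": finger opening in m; "grasp_force": force on a finger pad.
Only numpy, scipy, OpenCV 4.12 (cv2) and the standard library are available. Lean on these libraries where they do the work, as an engineer would, in place of code of your own. Each camera call takes 0.05 s, during which the arm holds its last target. There are 200 camera calls.

## Working session

There is one attempt and no reset: what is moved stays moved. The work goes in short steps, Python scripts to look and compute and a tool call to move; the robot and the scene stay as the last step left them, time stands still between calls to the robot, and variables do not carry over. Pictures are saved under pics/ and viewed, at most 10 in all, crops included, and the job is handed in when it is done.

Besides the shell and the picture viewer there is one more tool, called after "Emit:" by a JSON object that holds its "fn" and its "kwargs", one argument or row to a line. servo_tool: Moves the arm, as the interface text tells. Its arguments: {"type":"object","properties":{"moves":{"type":"array","items":{"type":"array","items":{"type":"number"}}},"claw":{"type":"number"},"force":{"type":"number"}},"required":["moves"]}

```bash
mkdir -p pics; cat > h.py <<'E'
from workcell import *
import numpy as np, cv2
from scipy.spatial.transform import Rotation as R
def shot(n,f):
    im=camera(n); cv2.imwrite('pics/'+f+'.png',im[:,:,::-1]); return im
def pose(n):
    c=get_calibration(n)
    if n=='wrist':
        o=get_obs(); T=np.eye(4); T[:3,:3]=R.from_euler('xyz',o['tcp_rot'],degrees=True).as_matrix(); T[:3,3]=o['ee_pos']
        M=T@np.array(c['tool_from_camera'])
        return c,M
    M=np.eye(4); r=cv2.Rodrigues(np.array(c['rvec'],float))[0]; M[:3,:3]=r.T; M[:3,3]=-r.T@np.array(c['tvec']).ravel(); return c,M
def rays(n,px,cm=None):
    c,M=cm or pose(n); px=np.atleast_2d(np.array(px,float))
    d=np.c_[(px[:,0]-c['cx'])/c['fx'],(px[:,1]-c['cy'])/c['fy']]
    u=d.copy()
    for _ in range(20): u=d/(1+c['k1']*(u**2).sum(1,keepdims=True))
    v=np.c_[u,np.ones(len(u))]@M[:3,:3].T
    return M[:3,3],v
def plane(n,px,z,cm=None):
    o,v=rays(n,px,cm); return o+v*((z-o[2])/v[:,2:3])
def proj(n,P,cm=None):
    c,M=cm or pose(n); P=np.atleast_2d(P); q=(P-M[:3,3])@M[:3,:3]; u=q[:,:2]/q[:,2:]
    u=u*(1+c['k1']*(u**2).sum(1,keepdims=True)); return u*[c['fx'],c['fy']]+[c['cx'],c['cy']]
def tri(a,b): # lists of (o,v) single rays
    A=np.zeros((3,3));B=np.zeros(3)
    for o,v in (a,b):
        v=v/np.linalg.norm(v);Q=np.eye(3)-np.outer(v,v);A+=Q;B+=Q@o
    return np.linalg.solve(A,B)
E
python3 - <<'E'
from h import *
o=get_obs();print({k:np.round(v,3) for k,v in o.items()})
for n in('scene','side','wrist'):
    shot(n,n+'0'); print(n,pose(n)[1].round(3),get_calibration(n)['fx'])
E
```

```text
{'time': np.float64(0.0), 'q': array([64.686,  5.012, 10.035, 95.098,  0.   , 90.001]), 'qd': array([ 0.034, -0.027,  0.04 ,  0.009,  0.048, -0.036]), 'joint_efforts': array([ 0.0000e+00, -5.2039e+01,  4.6480e+01,  1.6000e-02,  0.0000e+00,
       -0.0000e+00]), 'ee_pos': array([0.235, 0.497, 0.194]), 'tcp_rot': array([-179.924,   -0.   ,  154.685]), 'wrist_force': array([-0.139, -0.538, -0.109]), 'torque': array([-0.016,  0.065,  0.084]), 'grasp_force': np.float64(0.0), 'opening': np.float64(0.085)}
scene [[ 0.15   0.848 -0.508  1.283]
 [ 0.989 -0.135  0.066 -0.11 ]
 [-0.013 -0.513 -0.859  1.266]
 [ 0.     0.     0.     1.   ]] 527.3406610354245
side [[-0.978 -0.155  0.142  0.438]
 [-0.21   0.646 -0.734  0.796]
 [ 0.022 -0.748 -0.664  0.778]
 [ 0.     0.     0.     1.   ]] 484.8133402945511
wrist [[ 0.427  0.872  0.241  0.175]
 [ 0.904 -0.411 -0.114  0.525]
 [-0.     0.266 -0.964  0.374]
 [ 0.     0.     0.     1.   ]] 297.19405460275186
```

View pics/scene0.png

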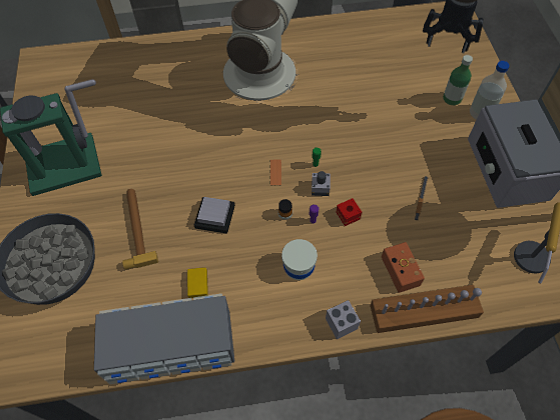

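View pics/side0.png

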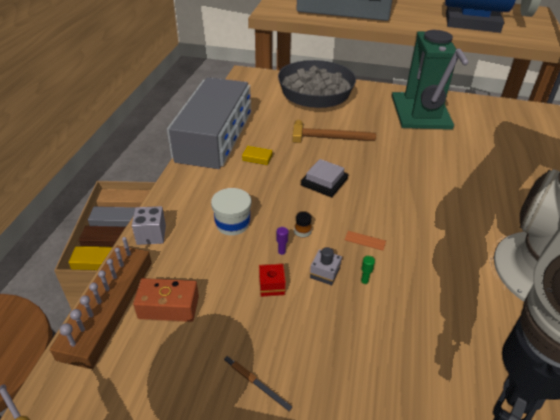

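The scene view shows the cutter with dark punch at (320,184). Possible confusions are the red cutter (349,211), the grey dapping block (342,317), the green punch (316,156) and the purple punch (314,213). I choose the grey one at (320,184), side (326,262). The bench block is at scene (214,213), side (325,177).

```bash
python3 - <<'E'
from h import *
S={'cut':((321,183),(326,264)),'punchhead':((321,176),(327,255)),'block':((214,212),(326,173)),'red':((349,211),(272,279)),'green':((316,153),(368,263)),'purple':((314,211),(282,238)),'jar':((285,208),(303,224)),'tub':((299,255),(231,207)),'sheet':((275,172),(365,241))}
for k,(a,b) in S.items():
    ra=rays('scene',a);rb=rays('side',b);print(k,tri((ra[0],ra[1][0]),(rb[0],rb[1][0])).round(3))
a=cv2.imread('pics/scene0.png')[150:230,270:370];b=cv2.imread('pics/side0.png')[220:300,260:360]
c=np.hstack([cv2.resize(i,None,fx=4,fy=4,interpolation=cv2.INTER_CUBIC) for i in(a,b)]);cv2.imwrite('pics/crop1.png',c)
E
```

```text
cut [0.478 0.113 0.027]
punchhead [0.476 0.113 0.056]
block [ 0.524 -0.194  0.026]
red [0.578 0.173 0.021]
green [0.393 0.115 0.053]
purple [0.578 0.076 0.044]
jar [0.545 0.002 0.025]
tub [0.708 0.014 0.054]
sheet [ 0.401 -0.006 -0.004]
```

View pics/crop1.png

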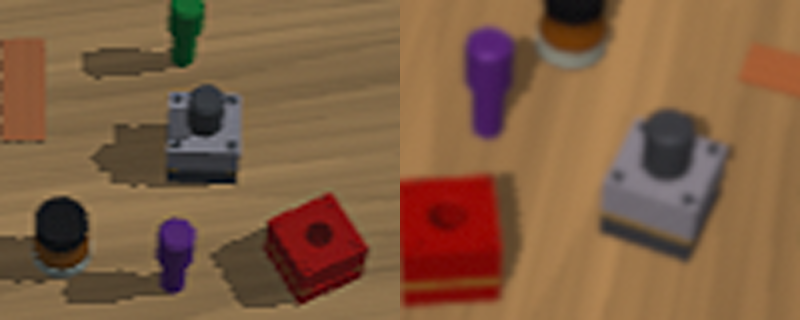

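The crop confirms the grey cutter with its dark punch (crop ~ (205,130)). The red, green and purple items are look-alikes. I'll go over it for a wrist look.

Emit:
{"fn": "servo_tool", "kwargs": {
  "moves": [
    [2, -3, 0, 0.04],
    [4, -6.2, 0, 0.08],
    [6, -9.4, 0, 0.12],
    [8, -12.6, 0, 0.16],
    [10, -15.8, 0, 0.2],
    [12, -19, 0, 0.24],
    [14, -22.2, 0, 0.28],
    [16, -25.4, 0, 0.32],
    [18, -28.6, 0, 0.36],
    [20, -31.8, 0, 0.4],
    [21.5, -35, 0, 0.44],
    [21.5, -36.5, 0, 0.44],
    [21.5, -36.5, 0, 0.44],
    [21.5, -36.5, 0, 0.44],
    [21.5, -36.5, 0, 0.44]
  ],
  "claw": 0
}}

```text
time: 1.4
ee_pos: [0.45, 0.1326, 0.1948]
tcp_rot: [180.0, -0.0, 179.9]
wrist_force: [-0.2, -0.3, -0.1]
opening: 0.0855
grasp_force: 0.0
```

```bash
python3 - <<'E'
from h import *
import pickle
o=get_obs();print(o['time'],o['ee_pos'].round(4) if hasattr(o['ee_pos'],'round') else o['ee_pos'],o['tcp_rot'],o['qd'])
cm=pose('wrist');im=shot('wrist','w1');pickle.dump((cm,im),open('w1.pkl','wb'))
print(proj('wrist',[[0.478,.113,.04],[.453,.088,.04],[.503,.138,.04],[.478,.113,.07]],cm))
E
```

```text
1.4 [0.45   0.1326 0.1948] [ 1.79987256e+02 -7.26945691e-03  1.79887679e+02] [ 1.01057003 -0.12296912  0.1018495  -0.01881071 -0.09339173 -0.10110662]
[[267.23596107 209.68230322]
 [245.11307293 188.74290872]
 [288.55556237 229.84579976]
 [265.76339804 217.32175823]]
```

View pics/w1.png

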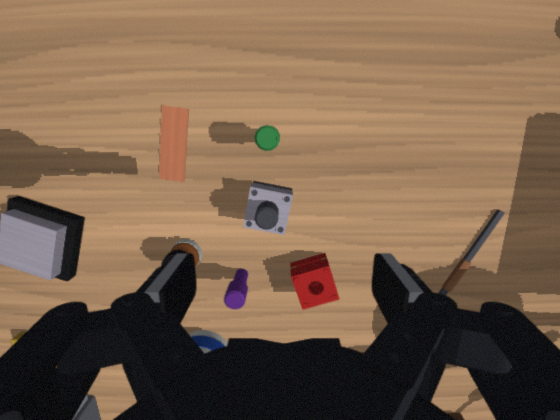

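The wrist view shows the cutter's bright top at (268,208) with the punch head at (267,215). Green is at (267,138), red at (315,280) and purple at (237,290). I'll go lower for a second, closer view.

Emit:
{"fn": "servo_tool", "kwargs": {
  "moves": [
    [0, -1, -3, 0],
    [0, -2, -6, 0],
    [0.5, -2, -8, 0],
    [0.5, -2, -8, 0],
    [0.5, -2, -8, 0],
    [0.5, -2, -8, 0]
  ]
}}

```text
time: 1.95
ee_pos: [0.4554, 0.113, 0.1164]
tcp_rot: [180.0, 0.1, 180.0]
wrist_force: [-0.5, -0.3, 0.6]
opening: 0.0854
grasp_force: 0.0
```

```bash
cat >> h.py <<'E'
import pickle
def topmask(im,near,rad,lo=90,smax=50):
    hsv=cv2.cvtColor(im,cv2.COLOR_RGB2HSV); m=((hsv[...,2]>lo)&(hsv[...,1]<smax)).astype(np.uint8)*255
    k=np.zeros_like(m);cv2.circle(k,tuple(int(v) for v in near),rad,255,-1);return m&k
E
python3 - <<'E'
from h import *
o=get_obs();print(o['time'],np.round(o['ee_pos'],4),o['tcp_rot'])
cm=pose('wrist');im=shot('wrist','w2');pickle.dump((cm,im),open('w2.pkl','wb'))
p=proj('wrist',[[0.478,.113,.04],[.478,.113,.07]],cm);print(p)
for f,c in(('w1',(268,208)),('w2',p[0])):
    cm,im=pickle.load(open(f+'.pkl','rb'))
    x,y=int(c[0]),int(c[1]);hsv=cv2.cvtColor(im,cv2.COLOR_RGB2HSV)
    print(f);print(hsv[y-20 if f=='w2' else y-15,x-60:x+60:4].tolist());print(hsv[y-60:y+60:4,x-15].tolist())
x,y=map(int,p[0]);cv2.imwrite('pics/w2c.png',cv2.resize(im[y-75:y+75,x-100:x+100,::-1],None,fx=4,fy=4,interpolation=cv2.INTER_CUBIC));print(x-100,y-75)
E
```

```text
1.95 [0.4554 0.113  0.1164] [1.79978510e+02 7.36106739e-02 1.79960528e+02]
[[284.06527377 227.38383643]
 [284.1428442  239.62219802]]
w1
[[14, 103, 174], [15, 102, 113], [15, 99, 111], [14, 107, 110], [15, 102, 110], [15, 106, 111], [15, 101, 111], [15, 100, 112], [14, 101, 111], [14, 99, 113], [12, 72, 117], [124, 20, 88], [120, 23, 88], [133, 19, 162], [133, 22, 162], [135, 22, 161], [131, 22, 163], [134, 21, 158], [130, 20, 150], [128, 24, 128], [131, 24, 86], [11, 49, 105], [15, 104, 176], [15, 102, 175], [15, 104, 174], [14, 100, 176], [15, 102, 173], [15, 102, 175], [15, 103, 173], [15, 101, 174]]
[[15, 101, 156], [15, 106, 152], [15, 103, 154], [15, 104, 167], [15, 102, 162], [14, 101, 162], [15, 105, 161], [15, 101, 157], [15, 91, 126], [140, 19, 79], [129, 22, 154], [120, 19, 79], [131, 18, 154], [134, 23, 121], [129, 25, 103], [135, 21, 97], [131, 20, 102], [129, 25, 101], [131, 24, 117], [133, 22, 160], [140, 14, 160], [15, 104, 188], [14, 104, 187], [15, 101, 181], [14, 101, 177], [15, 104, 184], [14, 104, 165], [15, 104, 159], [15, 100, 163], [15, 104, 172]]
w2
[[15, 95,
[... 246 characters left out ...]
9, 22, 165], [134, 20, 162], [130, 19, 160], [132, 20, 163], [133, 22, 159], [131, 24, 149], [131, 19, 106], [5, 29, 106], [15, 102, 172], [15, 101, 174], [15, 103, 173], [15, 101, 174], [14, 101, 177], [15, 102, 175]]
[[14, 101, 169], [15, 101, 164], [15, 105, 168], [15, 101, 164], [15, 102, 160], [15, 101, 164], [120, 21, 37], [131, 25, 81], [130, 22, 137], [120, 22, 83], [125, 20, 76], [134, 20, 166], [130, 22, 104], [133, 21, 108], [135, 19, 105], [131, 19, 105], [135, 26, 98], [133, 28, 63], [130, 26, 58], [126, 21, 119], [130, 19, 161], [142, 17, 162], [15, 102, 190], [14, 100, 184], [15, 103, 185], [14, 103, 179], [15, 102, 187], [14, 102, 172], [14, 102, 167], [14, 100, 166]]
184 152
```

View pics/w2c.png

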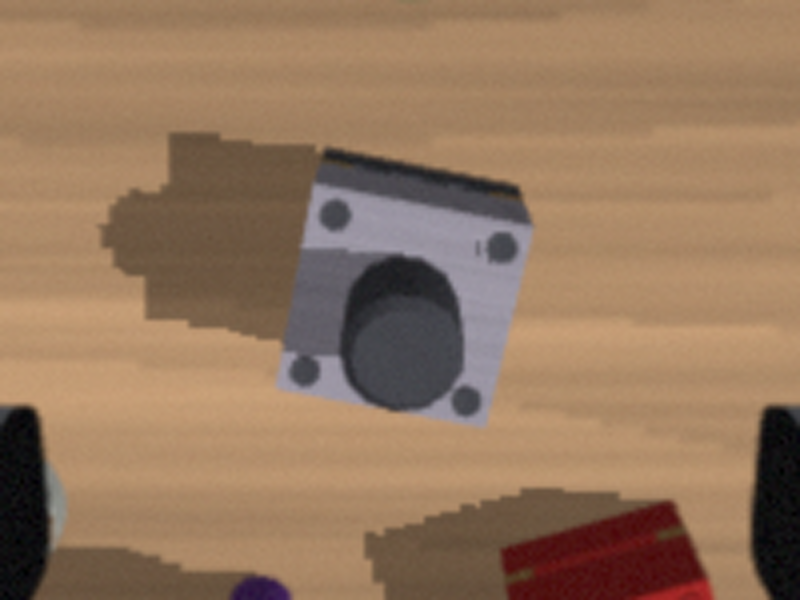

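The close crop shows the cutter top's corners at crop (316,183), (532,226), (486,428) and (277,387), and the punch head centre at about (405,352). The slot side faces -x, so I grip the pair of sides along about y.

```bash
cat >> h.py <<'E'
def quad(m):
    m=cv2.morphologyEx(m,cv2.MORPH_OPEN,np.ones((2,2),np.uint8))
    n,l,s,_=cv2.connectedComponentsWithStats(m); i=1+np.argmax(s[1:,4])
    c=np.argwhere(l==i)[:,::-1].astype(np.float32); r=cv2.minAreaRect(c); return cv2.boxPoints(r),r
E
python3 - <<'E'
from h import *
Q={}
man=np.array([(316,183),(532,226),(486,428),(277,387)])/4+[184,152]-.4
for f,c,r in(('w1',(268,208),32),('w2',(284,227),45)):
    cm,im=pickle.load(open(f+'.pkl','rb')); b,rr=quad(topmask(im,c,r,93,60)); 
    w=plane('wrist',b,.04,cm); i=np.argsort(np.arctan2(*(b-b.mean(0)).T)); print(f,rr);print(np.c_[b,w][i].round(4),w.mean(0).round(4)); Q[f]=(cm,b[i])
    if f=='w2':
        w=plane('wrist',man,.04,cm);print('man',w.round(4),w.mean(0),np.linalg.norm(np.diff(w,axis=0),axis=1))
        d=(w[1]-w[0]+w[2]-w[3]);e=(w[3]-w[0]+w[2]-w[1]);print('yaw',np.degrees(np.arctan2(d[1],d[0])),np.degrees(np.arctan2(e[1],e[0])))
for k in range(4):
    a,b=[rays('wrist',Q[f][1][k],Q[f][0]) for f in Q];print(tri((a[0],a[1][0]),(b[0],b[1][0])).round(4))
E
```

```text
w1 ((267.94232177734375, 211.2884521484375), (43.93001174926758, 41.77273178100586), 11.309932708740234)
[[2.505000e+02 1.865000e+02 4.504000e-01 9.430000e-02 4.000000e-02]
 [2.423077e+02 2.274615e+02 4.999000e-01 8.300000e-02 4.000000e-02]
 [2.853846e+02 2.360769e+02 5.109000e-01 1.342000e-01 4.000000e-02]
 [2.935769e+02 1.951154e+02 4.606000e-01 1.437000e-01 4.000000e-02]] [0.4805 0.1138 0.04  ]
w2 ((285.48114013671875, 228.9339599609375), (56.4537239074707, 52.767948150634766), 10.61965560913086)
[[2.626000e+02 1.978000e+02 4.503000e-01 9.400000e-02 4.000000e-02]
 [2.528755e+02 2.496641e+02 4.999000e-01 8.400000e-02 4.000000e-02]
 [3.083623e+02 2.600679e+02 5.105000e-01 1.359000e-01 4.000000e-02]
 [3.180868e+02 2.082038e+02 4.599000e-01 1.434000e-01 4.000000e-02]] [0.4802 0.1143 0.04  ]
man [[0.4499 0.094  0.04  ]
 [0.4598 0.1421 0.04  ]
 [0.509  0.1328 0.04  ]
 [0.4986 0.084  0.04  ]] [0.47933468 0.11320942 0.04      ] [0.04905914 0.05009242 0.04984961]
yaw 78.17387939238394 -11.144607698176634
[0.4513 0.0938 0.0359]
[0.4981 0.0841 0.0448]
[0.5076 0.1347 0.0472]
[0.4616 0.144  0.0345]
```

Emit:
{"fn": "servo_tool", "kwargs": {
  "moves": [
    [1.2, 0, 0, -0.1],
    [2.4, 0, 0, -0.2],
    [2.4, 0, -1, -0.2],
    [2.4, 0, -4, -0.2],
    [2.4, 0, -7, -0.2],
    [2.4, 0, -9, -0.2],
    [2.4, 0, -10.5, -0.2],
    [2.4, 0, -11, -0.2],
    [2.4, 0, -11, -0.2],
    [2.4, 0, -11, -0.2]
  ]
}}

```text
time: 2.83
ee_pos: [0.4795, 0.1124, 0.0059]
tcp_rot: [180.0, 0.1, 168.5]
wrist_force: [0.8, -0.1, 1.6]
opening: 0.0853
grasp_force: 0.0
```

Emit:
{"fn": "servo_tool", "kwargs": {
  "moves": [
    [0, 0, 0, 0],
    [0, 0, 0, 0],
    [0, 0, 0, 0],
    [0, 0, 0, 0],
    [0, 0, 0, 0],
    [0, 0, 0, 0],
    [0, 0, 0, 0],
    [0, 0, 0, 0],
    [0, 0, 0, 0],
    [0, 0, 0, 0],
    [0, 0, 0, 0],
    [0, 0, 0, 0]
  ],
  "claw": 1,
  "force": 60
}}

```text
time: 3.83
ee_pos: [0.4795, 0.1124, 0.0055]
tcp_rot: [180.0, 0.0, 168.4]
wrist_force: [-1.2, 1.1, 4.6]
opening: 0.0243
grasp_force: 58.9
```

```bash
python3 - <<'E'
from h import *
o=get_obs();print({k:np.round(o[k],4) for k in('time','ee_pos','tcp_rot','wrist_force','torque','opening','grasp_force')})
E
```

```text
{'time': np.float64(3.8333), 'ee_pos': array([0.4795, 0.1124, 0.0055]), 'tcp_rot': array([1.799581e+02, 4.320000e-02, 1.684463e+02]), 'wrist_force': array([-1.2058,  1.1462,  4.5595]), 'torque': array([ 0.1739,  0.2559, -0.0023]), 'opening': np.float64(0.0243), 'grasp_force': np.float64(58.8811)}
```

```bash
python3 - <<'E'
from h import *
a=shot('side','s2');b=shot('scene','c2');w=shot('wrist','w3')
f=lambda i,x,y,s:cv2.resize(i[y:y+s,x:x+s,::-1],(390,390),interpolation=cv2.INTER_CUBIC)
cv2.imwrite('pics/c3.png',np.hstack([f(a,275,200,110),f(w,184,170,200)]))
E
```

```text
(no output)
```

View pics/c3.png

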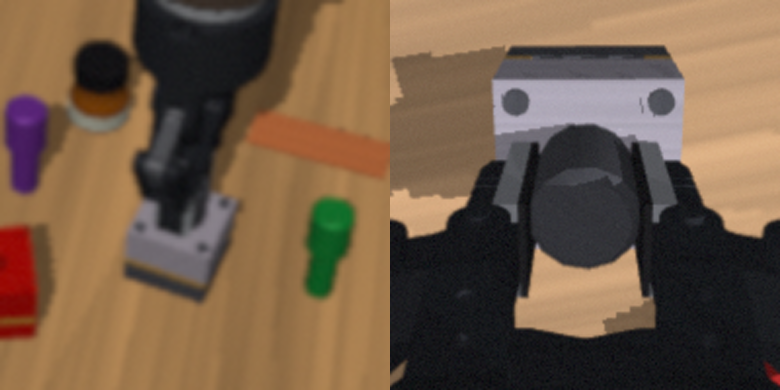

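The view shows the pads closed on the punch head above the top face, not on the cutter's sides. I need to check why, by projecting the expected tip positions.

```bash
python3 - <<'E'
from h import *
c=get_calibration('wrist');T=np.array(c['tool_from_camera']);print(T.round(4))
cm=(c,T)
P=[[x,s*.0125,z] for x in(.011,-.011) for s in(-1,1) for z in(0,-.019,-.035)]
p=proj('wrist',P,cm);print(np.c_[np.array(P)*1000,p,(p-[184,170])*1.95+[390,0]].round(1))
for n,o,k in(('side',(275,200),390/110),):
    W=[[.4795,.1124,z] for z in(.0055,.04,.07,.08)];q=proj(n,W);print(((q-o)*k).round(0))
w=cv2.imread('pics/w3.png')[:,:,::-1];s=cv2.imread('pics/c2.png')
cv2.imwrite('pics/c4.png',np.hstack([cv2.resize(w[150:420,100:450,::-1],(520,400)),cv2.resize(s[140:210,290:340],(280,400),interpolation=cv2.INTER_CUBIC)]))
E
```

```text
[[ 8.000e-04 -9.639e-01 -2.663e-01  6.670e-02]
 [ 1.000e+00  7.000e-04  6.000e-04 -5.000e-04]
 [-4.000e-04 -2.663e-01  9.639e-01 -1.793e-01]
 [ 0.000e+00  0.000e+00  0.000e+00  1.000e+00]]
[[ 11.  -12.5   0.  264.5 217.  546.9  91.6]
 [ 11.  -12.5 -19.  262.4 226.9 542.9 110.9]
 [ 11.  -12.5 -35.  260.3 237.  538.8 130.7]
 [ 11.   12.5   0.  304.  217.  624.1  91.7]
 [ 11.   12.5 -19.  306.3 226.9 628.4 111. ]
 [ 11.   12.5 -35.  308.5 237.1 632.8 130.8]
 [-11.  -12.5   0.  265.  249.2 548.  154.5]
 [-11.  -12.5 -19.  263.1 262.1 544.3 179.6]
 [-11.  -12.5 -35.  261.2 275.2 540.5 205.2]
 [-11.   12.5   0.  303.4 249.3 622.8 154.6]
 [-11.   12.5 -19.  305.4 262.1 626.8 179.7]
 [-11.   12.5 -35.  307.5 275.3 630.9 205.2]]
[[176. 249.]
 [181. 210.]
 [185. 174.]
 [186. 162.]]
```

View pics/c4.png

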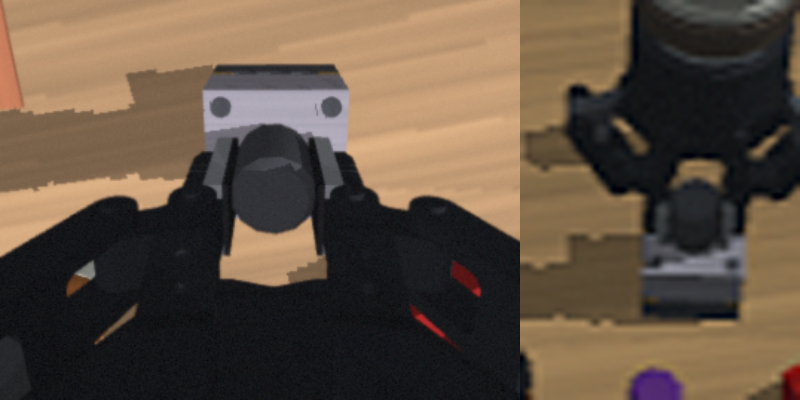

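The view shows tips ending near rows 140–220, well above the bench, so the real tips sit about 40 mm behind the nominal TCP. The wrist image gives tip z ≈ −41 mm at 24 mm opening and ≈ −47 mm fully open. I'll open and descend in stages, watching the force.

Emit:
{"fn": "servo_tool", "kwargs": {
  "moves": [
    [0, 0, 0, 0],
    [0, 0, 0, 0],
    [0, 0, 0, 0],
    [0, 0, 0, 0],
    [0, 0, 0, 0],
    [0, 0, 0, 0],
    [0, 0, 0, 0],
    [0, 0, 0, 0]
  ],
  "claw": 0
}}

```text
time: 4.65
ee_pos: [0.4791, 0.1122, 0.0048]
tcp_rot: [-180.0, -0.0, 168.4]
wrist_force: [-0.4, 1.6, -0.0]
opening: 0.0856
grasp_force: 0.0
```

```bash
python3 - <<'E'
from h import *
o=get_obs();print({k:np.round(o[k],4) for k in('time','ee_pos','tcp_rot','wrist_force','torque','opening','grasp_force')})
cm=pose('wrist');im=shot('wrist','w4');pickle.dump((cm,im),open('w4.pkl','wb'))
hsv=cv2.cvtColor(im,cv2.COLOR_RGB2HSV)
print(proj('wrist',[.4793,.1132,.04],cm))
b,r=quad(topmask(im,(284,215),75,93,60));print(r,b.round(1));i=np.argsort(np.arctan2(*(b-b.mean(0)).T));w=plane('wrist',b[i],.04,cm);print(w.round(4),w.mean(0))
d=(im.max(2)<60)
for y in range(225,300,5):
    x=np.where(d[y,60:520])[0]+60; g=np.split(x,np.where(np.diff(x)>3)[0]+1); print(y,[(int(a[0]),int(a[-1])) for a in g if len(a)>2])
E
```

```text
{'time': np.float64(4.65), 'ee_pos': array([0.4791, 0.1122, 0.0048]), 'tcp_rot': array([-1.799960e+02, -3.500000e-03,  1.684357e+02]), 'wrist_force': array([-0.4458,  1.6478, -0.0164]), 'torque': array([-0.0072,  0.0396, -0.0098]), 'opening': np.float64(0.0856), 'grasp_force': np.float64(0.0)}
[[286.37650626 256.58161044]]
((286.5, 247.5), (73.0, 99.0), 90.0) [[237. 211.]
 [336. 211.]
 [336. 284.]
 [237. 284.]]
[[0.4498 0.0937 0.04  ]
 [0.4899 0.0837 0.04  ]
 [0.5007 0.1365 0.04  ]
 [0.4598 0.1427 0.04  ]] [0.47503197 0.11413277 0.04      ]
225 []
230 []
235 []
240 [(269, 299)]
245 [(265, 303)]
250 [(262, 306)]
255 [(186, 192), (261, 308), (375, 381)]
260 [(182, 193), (260, 272), (300, 308), (374, 385)]
265 [(163, 166), (178, 194), (259, 273), (307, 310), (374, 388), (401, 404)]
270 [(155, 162), (175, 194), (258, 281), (303, 310), (373, 392), (406, 411)]
275 [(152, 157), (171, 194), (257, 311), (373, 396), (410, 415)]
280 [(147, 154), (167, 195), (257, 312), (373, 400), (414, 420)]
285 [(142, 149), (163, 195), (247, 312), (372, 404), (418, 425)]
290 [(138, 145), (160, 194), (246, 311), (373, 408), (422, 429)]
295 [(125, 148), (159, 193), (261, 309), (374, 408), (419, 443)]
```

Emit:
{"fn": "servo_tool", "kwargs": {
  "moves": [
    [0, 0, -1, 0],
    [0, 0, -2, 0],
    [0, 0, -2.5, 0],
    [0, 0, -2.5, 0],
    [0, 0, -2.5, 0]
  ]
}}

```text
time: 5.12
ee_pos: [0.4786, 0.1121, -0.0208]
tcp_rot: [-180.0, -0.1, 168.4]
wrist_force: [-0.1, 0.3, 0.2]
opening: 0.0855
grasp_force: 0.0
```

Emit:
{"fn": "servo_tool", "kwargs": {
  "moves": [
    [0, 0, -0.4, 0],
    [0, 0, -0.8, 0],
    [0, 0, -0.8, 0],
    [0, 0, -0.8, 0]
  ]
}}

```text
time: 5.45
ee_pos: [0.479, 0.1121, -0.0283]
tcp_rot: [-180.0, -0.0, 168.4]
wrist_force: [0.2, 0.2, -0.6]
opening: 0.0855
grasp_force: 0.0
```

```bash
python3 - <<'E'
from h import *
o=get_obs();print({k:np.round(o[k],4) for k in('time','q','ee_pos','tcp_rot','wrist_force','torque','opening','grasp_force')})
E
```

```text
{'time': np.float64(5.45), 'q': array([ 1.31762e+01, -1.08850e+00, -2.09884e+01,  7.01207e+01,
        5.00000e-04,  2.47403e+01]), 'ee_pos': array([ 0.479 ,  0.1121, -0.0283]), 'tcp_rot': array([-1.799919e+02, -1.880000e-02,  1.684359e+02]), 'wrist_force': array([ 0.2374,  0.2134, -0.5944]), 'torque': array([-0.0296, -0.0195, -0.0099]), 'opening': np.float64(0.0855), 'grasp_force': np.float64(0.0)}
```

No contact with the TCP at −28 mm, which confirms the offset. Closing on the cutter's sides.

Emit:
{"fn": "servo_tool", "kwargs": {
  "moves": [
    [0, 0, 0, 0],
    [0, 0, 0, 0],
    [0, 0, 0, 0],
    [0, 0, 0, 0],
    [0, 0, 0, 0],
    [0, 0, 0, 0],
    [0, 0, 0, 0],
    [0, 0, 0, 0]
  ],
  "claw": 1,
  "force": 50
}}

```text
time: 6.12
ee_pos: [0.4796, 0.1125, -0.0276]
tcp_rot: [180.0, 0.0, 168.4]
wrist_force: [0.7, 2.2, 5.8]
opening: 0.0496
grasp_force: 54.3
```

```bash
python3 - <<'E'
from h import *
o=get_obs();print({k:np.round(o[k],4) for k in('time','ee_pos','wrist_force','torque','opening','grasp_force')})
cm=pose('wrist');im=shot('wrist','w5');pickle.dump((cm,im),open('w5.pkl','wb'))
b,r=quad(topmask(im,(284,215),80,93,60));print(r,b.round(1))
d=(im.max(2)<60)
for y in range(190,310,8):
    x=np.where(d[y,60:520])[0]+60; g=np.split(x,np.where(np.diff(x)>3)[0]+1); print(y,[(int(a[0]),int(a[-1])) for a in g if len(a)>2])
E
```

```text
{'time': np.float64(6.1167), 'ee_pos': array([ 0.4796,  0.1125, -0.0276]), 'wrist_force': array([0.7252, 2.2149, 5.8191]), 'torque': array([ 0.5505,  0.0098, -0.0325]), 'opening': np.float64(0.0496), 'grasp_force': np.float64(54.3084)}
((286.5, 254.0), (72.0, 129.0), 90.0) [[222. 218.]
 [351. 218.]
 [351. 290.]
 [222. 290.]]
190 []
198 []
206 []
214 [(237, 251), (255, 292), (307, 328)]
222 []
230 []
238 []
246 []
254 []
262 [(201, 210), (357, 365)]
270 [(197, 206), (219, 223), (261, 300), (344, 348), (361, 370)]
278 [(192, 203), (216, 224), (255, 309), (343, 351), (365, 375)]
286 [(140, 145), (177, 210), (217, 224), (252, 311), (343, 350), (357, 389)]
294 [(120, 154), (168, 225), (251, 312), (342, 398), (414, 447)]
302 [(109, 225), (249, 313), (342, 458)]
```

Emit:
{"fn": "servo_tool", "kwargs": {
  "moves": [
    [0, 0, 0.3, 0],
    [0, 0, 0.8, 0],
    [0, 0, 1.6, 0],
    [0, 0, 2.8, 0],
    [0, 0, 4.2, 0],
    [0, 0, 5.8, 0],
    [0, 0, 7.4, 0],
    [0, 0, 9, 0],
    [0, 0, 10.4, 0],
    [0, 0, 11.4, 0],
    [0, 0, 12, 0],
    [0, 0, 12, 0],
    [0, 0, 12, 0]
  ]
}}

```text
time: 7.25
ee_pos: [0.4791, 0.1121, 0.0917]
tcp_rot: [-180.0, -0.0, 168.4]
wrist_force: [-0.5, 0.5, -8.5]
opening: 0.0489
grasp_force: 53.5
```

```bash
python3 - <<'E'
from h import *
o=get_obs();print({k:np.round(o[k],4) for k in('time','ee_pos','wrist_force','torque','opening','grasp_force')})
cm=pose('wrist');im=shot('wrist','w6')
for f in('w5','w6'):
    g=cv2.cvtColor(cv2.imread(f'pics/{f}.png'),cv2.COLOR_BGR2GRAY);print(f,g[195:235:2,270].tolist(),g[195:235:2,310].tolist())
E
```

```text
{'time': np.float64(7.25), 'ee_pos': array([0.4791, 0.1121, 0.0917]), 'wrist_force': array([-0.4991,  0.4563, -8.453 ]), 'torque': array([ 0.0099,  0.0188, -0.0298]), 'opening': np.float64(0.0489), 'grasp_force': np.float64(53.4624)}
w5 [155, 156, 160, 163, 165, 164, 100, 40, 43, 44, 74, 83, 92, 89, 86, 88, 91, 90, 92, 129] [165, 163, 161, 165, 167, 168, 102, 42, 37, 44, 57, 77, 92, 92, 90, 90, 90, 85, 83, 110]
w6 [162, 161, 157, 159, 167, 163, 96, 43, 40, 38, 71, 78, 89, 86, 85, 85, 89, 81, 78, 122] [164, 165, 165, 167, 165, 168, 99, 40, 38, 38, 52, 73, 84, 87, 82, 88, 84, 87, 82, 106]
```

Held at 8.5 N with no slip. Now to a spot beside the bench block to measure it.

Emit:
{"fn": "servo_tool", "kwargs": {
  "moves": [
    [0.2, -1, 0, 0],
    [0.4, -3, 0, 0],
    [0.7, -5.5, 0, 0],
    [1, -8, 0, 0],
    [1.3, -10.5, 0, 0],
    [1.6, -13, 0, 0],
    [1.8, -15.5, 0, 0],
    [2, -17.5, 0, 0],
    [2, -19, 0, 0],
    [2, -20, 0, 0],
    [2, -20, 0, 0],
    [2, -20, 0, 0],
    [2, -20, 0, 0]
  ]
}}

```text
time: 8.38
ee_pos: [0.4989, -0.0873, 0.0916]
tcp_rot: [180.0, -0.0, 168.5]
wrist_force: [-0.1, -0.4, -8.9]
opening: 0.0491
grasp_force: 53.9
```

```bash
cat > blk.py <<'E'
from h import *
import sys
f=sys.argv[1]
o=get_obs();print({k:np.round(o[k],4) for k in('time','ee_pos','tcp_rot','wrist_force')})
cm=pose('wrist');im=shot('wrist',f);pickle.dump((cm,im),open(f+'.pkl','wb'))
c=proj('wrist',[.524,-.194,.04],cm)[0];print('exp',c)
hsv=cv2.cvtColor(im,cv2.COLOR_RGB2HSV);x,y=map(int,c)
print(hsv[y,x-90:x+91:6].tolist())
b,r=quad(topmask(im,c,80,90,60));i=np.argsort(np.arctan2(*(b-b.mean(0)).T));print(r)
w=plane('wrist',b[i],.04,cm);print(np.c_[b[i],w].round(4),w.mean(0).round(4),np.linalg.norm(np.roll(w,-1,0)-w,axis=1).round(4))
pickle.dump((cm,b[i]),open(f+'_q.pkl','wb'))
E
python3 blk.py b1
```

```text
{'time': np.float64(8.3833), 'ee_pos': array([ 0.4989, -0.0873,  0.0916]), 'tcp_rot': array([ 1.799850e+02, -3.430000e-02,  1.684511e+02]), 'wrist_force': array([-0.0885, -0.4256, -8.8918])}
exp [167.85287709 262.50826452]
[[14, 100, 202], [15, 102, 197], [15, 101, 191], [14, 100, 193], [15, 99, 198], [14, 102, 203], [14, 99, 134], [15, 103, 131], [15, 102, 132], [133, 19, 184], [131, 19, 186], [133, 22, 189], [130, 20, 188], [131, 18, 193], [133, 19, 191], [132, 20, 193], [131, 22, 189], [134, 18, 186], [131, 22, 186], [130, 21, 186], [133, 21, 190], [110, 64, 24], [128, 36, 28], [110, 18, 86], [115, 17, 88], [130, 21, 185], [133, 19, 184], [132, 21, 184], [134, 22, 176], [134, 26, 128], [131, 19, 184]]
((173.2803497314453, 259.9912109375), (89.52839660644531, 73.26141357421875), 2.2906100749969482)
[[ 1.300160e+02  2.216006e+02  4.824000e-01 -2.139000e-01  4.000000e-02]
 [ 1.270879e+02  2.948035e+02  5.472000e-01 -2.402000e-01  4.000000e-02]
 [ 2.165447e+02  2.983818e+02  5.659000e-01 -1.620000e-01  4.000000e-02]
 [ 2.194728e+02  2.251789e+02  5.001000e-01 -1.417000e-01  4.000000e-02]] [ 0.5239 -0.1894  0.04  ] [0.0699 0.0804 0.0688 0.0744]
```

Emit:
{"fn": "servo_tool", "kwargs": {
  "moves": [
    [1, 0.2, 0.5, 0],
    [2.5, 0.5, 1, 0],
    [4, 0.8, 1.5, 0],
    [5, 1, 2, 0],
    [5.5, 1, 2, 0],
    [5.5, 1, 2, 0],
    [5.5, 1, 2, 0],
    [5.5, 1, 2, 0]
  ]
}}

```text
time: 9.1
ee_pos: [0.5534, -0.0776, 0.1114]
tcp_rot: [-180.0, -0.1, 168.5]
wrist_force: [-0.4, -0.4, -8.1]
opening: 0.0494
grasp_force: 54.1
```

```bash
sed -i 's/^b,r=quad.*/m=topmask(im,c,62,90,60);n,l,s,_=cv2.connectedComponentsWithStats(m);k=l==1+np.argmax(s[1:,4]);cn=max(cv2.findContours(k.astype(np.uint8),0,1)[0],key=cv2.contourArea);b=cv2.approxPolyDP(cv2.convexHull(cn),3,True)[:,0].astype(float);print(b.tolist());b=cv2.boxPoints(cv2.minAreaRect(cn));r=cv2.minAreaRect(cn);i=np.argsort(np.arctan2(*(b-b.mean(0)).T));print(r)/' blk.py; python3 blk.py b2
```

```text
{'time': np.float64(9.1), 'ee_pos': array([ 0.5534, -0.0776,  0.1114]), 'tcp_rot': array([-1.799923e+02, -6.590000e-02,  1.684556e+02]), 'wrist_force': array([-0.354 , -0.3753, -8.0847])}
exp [147.19588376 198.76837448]
[[14, 102, 210], [15, 100, 211], [14, 103, 213], [14, 103, 213], [15, 102, 211], [15, 102, 209], [15, 101, 134], [15, 104, 133], [15, 102, 133], [136, 23, 121], [130, 19, 122], [132, 21, 123], [130, 19, 124], [128, 22, 127], [131, 22, 126], [132, 20, 125], [129, 21, 124], [129, 21, 123], [134, 23, 123], [134, 23, 122], [137, 15, 122], [128, 22, 128], [130, 20, 112], [129, 20, 129], [150, 7, 36], [90, 15, 35], [16, 101, 214], [15, 103, 217], [15, 102, 213], [15, 102, 211], [15, 100, 210]]
[[197.0, 164.0], [195.0, 214.0], [187.0, 243.0], [111.0, 234.0], [110.0, 155.0]]
((150.30398559570312, 198.35606384277344), (92.62130737304688, 80.62242889404297), 7.236921787261963)
[[ 1.094404e+02  1.525321e+02  4.789000e-01 -2.133000e-01  4.000000e-02]
 [ 9.928410e+01  2.325123e+02  5.453000e-01 -2.480000e-01  4.000000e-02]
 [ 1.911676e+02  2.441800e+02  5.728000e-01 -1.678000e-01  4.000000e-02]
 [ 2.013238e+02  1.641999e+02  5.046000e-01 -1.390000e-01  4.000000e-02]] [ 0.5254 -0.192   0.04  ] [0.0749 0.0848 0.074  0.0786]
```

View it.

```bash
python3 - <<'E'
from h import *
im=cv2.imread('pics/b2.png');cv2.imwrite('pics/b2c.png',cv2.resize(im[130:270,75:245],None,fx=4,fy=4,interpolation=cv2.INTER_CUBIC))
E
```

```text
(no output)
```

View pics/b2c.png

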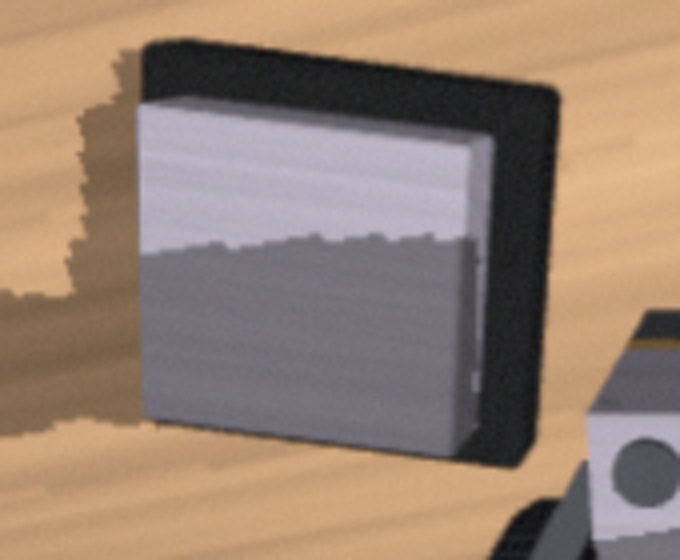

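The crop shows the block's top corners at crop (140,106), (470,144), (453,456) and (143,417), with the side faces separately visible.

```bash
python3 - <<'E'
from h import *
cm,im=pickle.load(open('b2.pkl','rb'));b=np.array([(140,106),(470,144),(453,456),(143,417)])/4+[75,130]-.375
w=plane('wrist',b,.04,cm);print(w.round(4),w.mean(0).round(4),np.linalg.norm(np.roll(w,-1,0)-w,axis=1).round(4))
d=w[1]-w[0]+w[2]-w[3];e=w[3]-w[0]+w[2]-w[1];print(np.degrees(np.arctan2(d[1],d[0])),np.degrees(np.arctan2(e[1],e[0])))
cm1,im1=pickle.load(open('b1.pkl','rb'));m=topmask(im1,(160,260),75,93,60);n,l,s,_=cv2.connectedComponentsWithStats(m);k=l==1+np.argmax(s[1:,4])
cn=max(cv2.findContours(k.astype(np.uint8),0,1)[0],key=cv2.contourArea);q=cv2.approxPolyDP(cn,2,True)[:,0];print(q.tolist())
for j in(0,3):
    p=q[np.argmin(np.linalg.norm(q-proj('wrist',w[j],cm1)[0],axis=1))];print(j,p,proj('wrist',w[j],cm1)[0].round(1))
    a=rays('wrist',p,cm1);c=rays('wrist',b[j],cm);print(tri((a[0],a[1][0]),(c[0],c[1][0])).round(4))
# cutter in hand: top corners far edge
g=im[:,:,:]
cm5,i5=pickle.load(open('w5.pkl','rb'));gg=cv2.cvtColor(i5,cv2.COLOR_RGB2GRAY)
E
```

```text
[[ 0.4818 -0.2142  0.04  ]
 [ 0.5041 -0.147   0.04  ]
 [ 0.5717 -0.1706  0.04  ]
 [ 0.5486 -0.2382  0.04  ]] [ 0.5265 -0.1925  0.04  ] [0.0708 0.0715 0.0714 0.0709]
71.36894381696219 -19.530147231744422
[[129, 285], [150, 286], [156, 295], [174, 292], [180, 282], [192, 276], [204, 257], [216, 254], [218, 225], [208, 224], [216, 230], [214, 237], [213, 231], [129, 221]]
0 [129 221] [129.5 221. ]
[ 0.4818 -0.2146  0.0397]
3 [129 285] [129.6 295.7]
[ 0.5596 -0.269  -0.0067]
```

```bash
python3 - <<'E'
from h import *
c=get_calibration('wrist');T=np.array(c['tool_from_camera']);cm=(c,T)
for f in('w5','w6','b2'):
    g=cv2.GaussianBlur(cv2.cvtColor(cv2.imread(f'pics/{f}.png'),cv2.COLOR_BGR2GRAY),(3,3),0).astype(float)
    r=[]
    for x in range(228,346,4):
        y=np.arange(222,244);d=np.diff(g[222:244,x]);k=np.argmax(d)
        if d[k]>12: r.append((x,222.5+k))
    r=np.array(r);p=np.polyfit(r[:,0],r[:,1],1);p=np.polyfit(*r[np.abs(np.polyval(p,r[:,0])-r[:,1])<1.5].T,1)
    row=g[240];ed=np.abs(np.diff(row));L=215+np.argmax(ed[215:230])+.5;Rr=345+np.argmax(ed[345:360])+.5
    P=plane('tool',[[222.3,np.polyval(p,222.3)],[351,np.polyval(p,351)]],-.0676,cm);print(f,p.round(4),L,Rr,P.round(4),'centre x',P[:,0].mean()-.025)
E
```

```text
w5 [4.700000e-03 2.319813e+02] 221.5 346.5 [[ 0.0253 -0.025  -0.0676]
 [ 0.025   0.0266 -0.0676]] centre x 0.00013862526260563848
w6 [5.300000e-03 2.317063e+02] 229.5 345.5 [[ 0.0253 -0.025  -0.0676]
 [ 0.025   0.0266 -0.0676]] centre x 0.00018104096890794036
b2 [4.60000e-03 2.31929e+02] 229.5 345.5 [[ 0.0253 -0.025  -0.0676]
 [ 0.0251  0.0266 -0.0676]] centre x 0.00018127569147905961
```

Emit:
{"fn": "servo_tool", "kwargs": {
  "moves": [
    [-0.3, -1, 0, -0.01],
    [-0.7, -3, 0, -0.04],
    [-1.2, -5.3, 0, -0.07],
    [-1.8, -7.6, 0, -0.1],
    [-2.3, -9.7, 0, -0.13],
    [-2.6, -11, 0, -0.13],
    [-2.7, -11.5, -0.5, -0.13],
    [-2.7, -11.5, -2, -0.13],
    [-2.7, -11.5, -4, -0.13],
    [-2.7, -11.5, -6, -0.13],
    [-2.7, -11.5, -7.7, -0.13],
    [-2.7, -11.5, -8.6, -0.13],
    [-2.7, -11.5, -8.9, -0.13],
    [-2.7, -11.5, -8.9, -0.13],
    [-2.7, -11.5, -8.9, -0.13],
    [-2.7, -11.5, -8.9, -0.13]
  ]
}}

```text
time: 10.48
ee_pos: [0.5279, -0.193, 0.0242]
tcp_rot: [-180.0, 0.1, 161.0]
wrist_force: [0.2, -0.1, -7.7]
opening: 0.0494
grasp_force: 54.0
```

```bash
python3 - <<'E'
from h import *
o=get_obs();print({k:np.round(o[k],4) for k in('time','ee_pos','tcp_rot','wrist_force','torque','opening')})
p0=o['ee_pos'];cm=pose('wrist');im=shot('wrist','p1');pickle.dump((cm,im),open('p1.pkl','wb'))
# predicted block far top corners and cutter far bottom edge
y=np.radians(-19.1);Rz=np.array([[np.cos(y),-np.sin(y)],[np.sin(y),np.cos(y)]])
C=np.array([[-.036,-.036],[-.036,.036]])@Rz.T+[.5265,-.1925];print('pred block far corners',proj('wrist',np.c_[C,[.04,.04]],cm).round(1))
g=cv2.cvtColor(im,cv2.COLOR_RGB2GRAY)
for x in(240,260,287,310,330): print(x,g[170:240:2,x].tolist())
E
```

```text
{'time': np.float64(10.4833), 'ee_pos': array([ 0.5279, -0.193 ,  0.0242]), 'tcp_rot': array([-1.799978e+02,  1.147000e-01,  1.610012e+02]), 'wrist_force': array([ 0.1817, -0.0596, -7.6692]), 'torque': array([ 0.0281,  0.0014, -0.0185]), 'opening': np.float64(0.0494)}
pred block far corners [[219.8 179.8]
 [348.9 180.1]]
240 [34, 35, 44, 95, 99, 133, 175, 181, 181, 178, 183, 181, 179, 178, 189, 181, 176, 136, 109, 52, 48, 48, 60, 91, 97, 97, 94, 94, 101, 99, 99, 104, 168, 176, 177]
260 [40, 38, 42, 95, 99, 129, 172, 182, 182, 179, 181, 180, 176, 175, 186, 183, 176, 176, 116, 52, 46, 48, 55, 64, 93, 96, 91, 96, 99, 97, 97, 100, 166, 175, 178]
287 [33, 38, 44, 93, 101, 126, 174, 182, 182, 177, 181, 180, 177, 176, 184, 182, 179, 175, 164, 55, 47, 47, 57, 82, 95, 98, 91, 95, 98, 95, 96, 104, 167, 173, 178]
310 [32, 34, 42, 95, 101, 125, 176, 181, 183, 181, 179, 179, 175, 174, 182, 186, 178, 179, 172, 55, 46, 44, 58, 61, 94, 98, 92, 97, 98, 97, 97, 102, 165, 175, 176]
330 [32, 33, 43, 94, 101, 115, 172, 183, 182, 181, 178, 178, 177, 173, 181, 183, 181, 178, 171, 60, 45, 50, 59, 92, 98, 99, 95, 93, 98, 96, 98, 100, 163, 176, 176]
```

Emit:
{"fn": "servo_tool", "kwargs": {
  "moves": [
    [-0.1, 0.05, 0, 0],
    [-0.1, 0.05, 0, 0],
    [-0.1, 0.05, -0.3, 0],
    [-0.1, 0.05, -0.6, 0],
    [-0.1, 0.05, -0.6, 0],
    [-0.1, 0.05, -0.6, 0]
  ]
}}

```text
time: 11.03
ee_pos: [0.5259, -0.1922, 0.0165]
tcp_rot: [-180.0, -0.0, 161.0]
wrist_force: [-0.3, -0.2, -7.5]
opening: 0.0493
grasp_force: 54.2
```

```bash
python3 - <<'E'
from h import *
o=get_obs();print({k:np.round(o[k],4) for k in('time','ee_pos','tcp_rot','wrist_force','torque','opening')})
cm=pose('wrist');im=shot('wrist','p2');pickle.dump((cm,im),open('p2.pkl','wb'))
y=np.radians(-19.1);Rz=np.array([[np.cos(y),-np.sin(y)],[np.sin(y),np.cos(y)]])
C=np.array([[-.036,-.036],[-.036,.036]])@Rz.T+[.5265,-.1925];print('pred',proj('wrist',np.c_[C,[.04,.04]],cm).round(1))
g=cv2.GaussianBlur(cv2.cvtColor(im,cv2.COLOR_RGB2GRAY),(3,3),0).astype(float)
E=[]
for x in range(225,346,8): d=np.diff(g[165:195,x]);E.append((x,165.5+np.argmax(d)))
E=np.array(E);p=np.polyfit(*E.T,1);print('block far edge',p,np.polyval(p,[220,349]))
for yy in(188,194,200): d=np.diff(g[yy]);print(yy,'L',205+np.argmax(d[205:232])+.5,'R',338+np.argmin(d[338:365])+.5)
print(plane('wrist',[[220,np.polyval(p,220)],[349,np.polyval(p,349)]],.04,cm).round(4),C.round(4))
E
```

```text
{'time': np.float64(11.0333), 'ee_pos': array([ 0.5259, -0.1922,  0.0165]), 'tcp_rot': array([-1.799990e+02, -4.060000e-02,  1.609892e+02]), 'wrist_force': array([-0.2835, -0.2076, -7.4673]), 'torque': array([-0.017 , -0.0368, -0.0314]), 'opening': np.float64(0.0493)}
pred [[216.9 186.3]
 [351.6 186.6]]
block far edge [-4.24632353e-02  1.96789522e+02] [187.44761029 181.96985294]
188 L 216.5 R 349.5
194 L 216.5 R 349.5
200 L 217.5 R 349.5
[[ 0.4818 -0.2134  0.04  ]
 [ 0.5014 -0.1473  0.04  ]] [[ 0.4807 -0.2147]
 [ 0.5043 -0.1467]]
```

```bash
cat > chk.py <<'E'
from h import *
import sys
def cross(v,t,lo): # first subpixel crossing of t
    s=np.where(np.diff(np.sign(v-t)))[0]; return [round(float(lo+i+(t-v[i])/(v[i+1]-v[i])),1) for i in s]
cm,im=pickle.load(open(sys.argv[1]+'.pkl','rb'));g=cv2.cvtColor(im,cv2.COLOR_RGB2GRAY).astype(float)
for x in range(225,346,20): print(x,cross(g[170:245,x],138,170))
for y in range(190,256,5): print(y,cross(g[y,195:380],138,195))
E
python3 chk.py p2
```

```text
225 [186.6, 208.0, 233.1]
245 [186.7, 205.9, 233.2]
265 [186.7, 206.5, 233.1]
285 [186.7, 206.5, 233.2]
305 [186.8, 206.5, 233.2]
325 [186.9, 206.6, 233.2, 240.7]
345 [187.0, 231.2, 233.0, 233.0]
190 [217.6, 349.4, 359.8]
195 [217.8, 349.4, 359.4]
200 [218.2, 348.9, 359.3]
205 [218.3, 234.9, 235.2, 259.8, 261.8, 297.1, 299.0, 299.0, 348.4, 358.8]
210 [333.2, 348.4, 358.5]
215 [335.6, 348.0, 358.3]
220 [338.4, 347.5, 357.7]
225 [341.4, 347.4, 357.4]
230 [344.3, 347.0, 357.0]
235 [220.9, 346.4, 356.7]
240 [221.2, 231.8, 240.8, 326.7, 335.2, 346.3, 356.6]
245 [221.7, 227.9, 245.2, 322.2, 339.0, 345.6, 356.0]
250 [222.0, 227.7, 244.9, 322.4, 339.7, 345.2, 355.6]
255 [222.4, 231.2, 241.3, 325.6, 336.1, 344.9, 360.2]
```

The far edges are parallel to about 0.2° and the cutter needs only a sub-millimetre correction. Correct and lower slowly until contact.

Emit:
{"fn": "servo_tool", "kwargs": {
  "moves": [
    [0.08, -0.05, 0, 0],
    [0.08, -0.05, -0.1, 0],
    [0.08, -0.05, -0.2, 0],
    [0.08, -0.05, -0.3, 0],
    [0.08, -0.05, -0.3, 0],
    [0.08, -0.05, -0.3, 0]
  ]
}}

```text
time: 11.58
ee_pos: [0.5269, -0.1928, 0.0138]
tcp_rot: [-180.0, -0.0, 161.0]
wrist_force: [-0.6, -0.1, -6.2]
opening: 0.0491
grasp_force: 54.2
```

Emit:
{"fn": "servo_tool", "kwargs": {
  "moves": [
    [0, 0, -0.04, 0],
    [0, 0, -0.08, 0],
    [0, 0, -0.08, 0],
    [0, 0, -0.08, 0]
  ]
}}

```text
time: 11.92
ee_pos: [0.527, -0.1928, 0.0131]
tcp_rot: [180.0, 0.0, 161.0]
wrist_force: [0.2, 0.3, -7.9]
opening: 0.0494
grasp_force: 54.2
```

Emit:
{"fn": "servo_tool", "kwargs": {
  "moves": [
    [0, 0, -0.03, 0],
    [0, 0, -0.06, 0],
    [0, 0, -0.06, 0],
    [0, 0, -0.06, 0]
  ]
}}

```text
time: 12.25
ee_pos: [0.5269, -0.1928, 0.0125]
tcp_rot: [180.0, -0.0, 161.0]
wrist_force: [0.3, 0.5, -7.1]
opening: 0.0487
grasp_force: 54.3
```

Emit:
{"fn": "servo_tool", "kwargs": {
  "moves": [
    [0, 0, -0.03, 0],
    [0, 0, -0.05, 0],
    [0, 0, -0.05, 0],
    [0, 0, -0.05, 0]
  ]
}}

```text
time: 12.58
ee_pos: [0.527, -0.1928, 0.0124]
tcp_rot: [180.0, 0.0, 161.0]
wrist_force: [-2.8, 0.5, -0.5]
opening: 0.0493
grasp_force: 55.0
```

Contact: the weight is now on the block. Let go.

Emit:
{"fn": "servo_tool", "kwargs": {
  "moves": [
    [0, 0, 0, 0],
    [0, 0, 0, 0],
    [0, 0, 0, 0]
  ],
  "force": 20
}}

```text
time: 12.83
ee_pos: [0.527, -0.1928, 0.0124]
tcp_rot: [180.0, 0.0, 161.0]
wrist_force: [-4.6, 1.7, 2.5]
opening: 0.0492
grasp_force: 55.5
```

Emit:
{"fn": "servo_tool", "kwargs": {
  "moves": [
    [0, 0, 0, 0],
    [0, 0, 0, 0],
    [0, 0, 0, 0],
    [0, 0, 0, 0],
    [0, 0, 0, 0],
    [0, 0, 0, 0]
  ],
  "claw": 0
}}

```text
time: 13.33
ee_pos: [0.5271, -0.1929, 0.012]
tcp_rot: [-180.0, 0.0, 161.0]
wrist_force: [0.2, -0.2, 0.6]
opening: 0.0857
grasp_force: 0.0
```

Emit:
{"fn": "servo_tool", "kwargs": {
  "moves": [
    [0, 0, 0.5, 0],
    [0, 0, 1.5, 0],
    [0, 0, 3, 0],
    [0, 0, 4.5, 0],
    [0, 0, 6, 0],
    [0, 0, 7.5, 0],
    [0, 0, 9, 0],
    [0, 0, 10, 0],
    [0, 0, 10, 0],
    [0, 0, 10, 0],
    [0, 0, 10, 0]
  ]
}}

```text
time: 14.25
ee_pos: [0.5267, -0.1927, 0.1113]
tcp_rot: [180.0, -0.1, 161.0]
wrist_force: [1.1, 0.6, 0.1]
opening: 0.0855
grasp_force: 0.0
```

```bash
python3 - <<'E'
from h import *
o=get_obs();print({k:np.round(o[k],4) for k in('time','ee_pos','tcp_rot','wrist_force','torque','opening')})
cm=pose('wrist');im=shot('wrist','r1');pickle.dump((cm,im),open('r1.pkl','wb'))
p=proj('wrist',[[.527,-.1928,.08],[.527,-.1928,.11]],cm);print(p);x,y=map(int,p[0])
cv2.imwrite('pics/r1c.png',cv2.resize(im[y-80:y+70,x-100:x+100,::-1],None,fx=4,fy=4,interpolation=cv2.INTER_CUBIC));print(x-100,y-80)
E
```

```text
{'time': np.float64(14.25), 'ee_pos': array([ 0.5267, -0.1927,  0.1113]), 'tcp_rot': array([ 1.799985e+02, -5.060000e-02,  1.609870e+02]), 'wrist_force': array([1.1301, 0.5766, 0.0993]), 'torque': array([ 0.0232, -0.0517,  0.0072]), 'opening': np.float64(0.0855)}
[[284.04682908 219.0442935 ]
 [284.14333233 233.08776099]]
184 139
```

View pics/r1c.png

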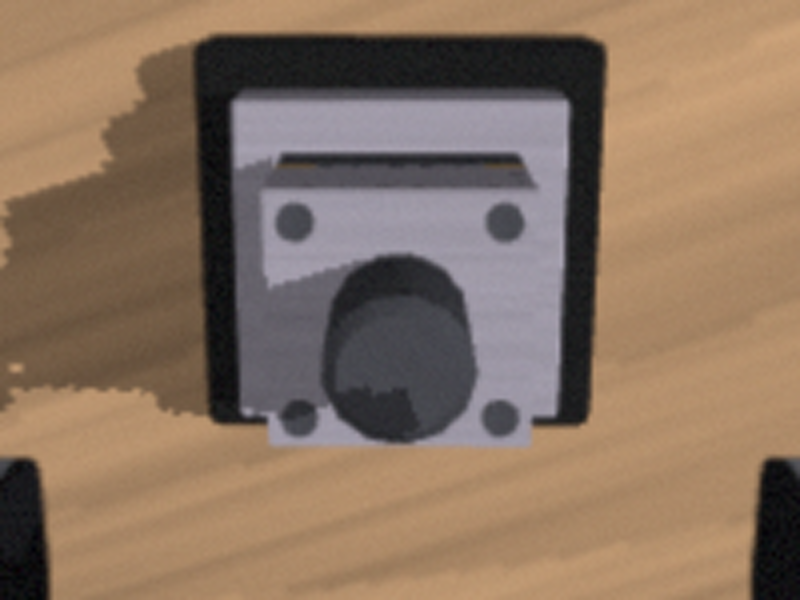

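The cutter stands on the block, apparently centred and parallel. Top corners are at crop (262,188), (538,188), (532,445) and (268,445), the block's at (235,102), (569,100), (559,415) and (242,414), and the punch head top is at about (404,368).

```bash
python3 - <<'E'
from h import *
cm,im=pickle.load(open('r1.pkl','rb'));f=lambda a:np.array(a)/4+[184,139]-.375
def rep(n,a,z):
    w=plane('wrist',f(a),z,cm);d=w[1]-w[0]+w[2]-w[3];e=w[3]-w[0]+w[2]-w[1]
    print(n,w.mean(0).round(4),(np.degrees(np.arctan2(d[1],d[0]))-90).round(2),np.degrees(np.arctan2(e[1],e[0])).round(2),np.linalg.norm(np.roll(w,-1,0)-w,axis=1).round(4))
rep('cut',[(262,188),(538,188),(532,445),(268,445)],.08)
rep('blk',[(235,102),(569,100),(559,415),(242,414)],.04)
rep('cutbot',[(280,154),(519,154),(519,154),(280,154)],.04)
rep('pad',[(196,42),(604,40),(588,424),(212,424)],.02)
print('head',plane('wrist',f([(404,368),(332,368),(476,368)]),.11,cm).round(4))
E
```

```text
cut [ 0.5267 -0.193   0.08  ] -18.98 -18.97 [0.0498 0.05   0.0506 0.05  ]
blk [ 0.5264 -0.1926  0.04  ] -18.9 -19.21 [0.0703 0.0711 0.0717 0.0704]
cutbot [ 0.5035 -0.1851  0.04  ] -18.97 0.0 [0.0509 0.     0.0509 0.    ]
pad [ 0.5261 -0.1928  0.02  ] -18.84 -18.96 [0.0916 0.0926 0.0921 0.0921]
head [[ 0.5255 -0.192   0.11  ]
 [ 0.5217 -0.2029  0.11  ]
 [ 0.5293 -0.181   0.11  ]]
```

Centred within ~0.5 mm and parallel. Now descend over the head, keeping the same x, y, which the fingers centred on the bore.

Emit:
{"fn": "servo_tool", "kwargs": {
  "moves": [
    [0, 0, -1.5, 0],
    [0, 0, -3, 0],
    [0, 0, -4.5, 0],
    [0, 0, -5.7, 0],
    [0, 0, -6.4, 0],
    [0, 0, -6.6, 0],
    [0, 0, -6.6, 0],
    [0, 0, -6.6, 0],
    [0, 0, -6.6, 0],
    [0, 0, -6.6, 0]
  ]
}}

```text
time: 15.13
ee_pos: [0.5274, -0.193, 0.0468]
tcp_rot: [-180.0, 0.1, 161.0]
wrist_force: [-0.1, 0.8, 0.7]
opening: 0.0857
grasp_force: 0.0
```

Emit:
{"fn": "servo_tool", "kwargs": {
  "moves": [
    [0, 0, 0, 0],
    [0, 0, 0, 0],
    [0, 0, 0, 0],
    [0, 0, 0, 0],
    [0, 0, 0, 0],
    [0, 0, 0, 0],
    [0, 0, 0, 0],
    [0, 0, 0, 0],
    [0, 0, 0, 0],
    [0, 0, 0, 0],
    [0, 0, 0, 0],
    [0, 0, 0, 0]
  ],
  "claw": 1,
  "force": 30
}}

```text
time: 16.13
ee_pos: [0.527, -0.1929, 0.0461]
tcp_rot: [-180.0, 0.0, 161.0]
wrist_force: [-1.7, -0.9, 3.8]
opening: 0.0249
grasp_force: 29.8
```

```bash
cat > ob.py <<'E'
from h import *
import time
o=get_obs();print({k:np.round(o[k],4) for k in('time','ee_pos','tcp_rot','wrist_force','torque','opening','grasp_force')})
E
python3 ob.py
```

```text
{'time': np.float64(16.1333), 'ee_pos': array([ 0.527 , -0.1929,  0.0461]), 'tcp_rot': array([-1.799928e+02,  1.140000e-02,  1.609862e+02]), 'wrist_force': array([-1.6641, -0.945 ,  3.8349]), 'torque': array([-0.1519,  0.2437,  0.0519]), 'opening': np.float64(0.0249), 'grasp_force': np.float64(29.7574)}
```

Emit:
{"fn": "servo_tool", "kwargs": {
  "moves": [
    [0, 0, 0.05, 0],
    [0, 0, 0.15, 0],
    [0, 0, 0.3, 0],
    [0, 0, 0.45, 0],
    [0, 0, 0.6, 0],
    [0, 0, 0.6, 0],
    [0, 0, 0.6, 0]
  ]
}}

```text
time: 16.72
ee_pos: [0.527, -0.1928, 0.052]
tcp_rot: [180.0, 0.0, 161.0]
wrist_force: [-0.1, -0.2, -2.4]
opening: 0.0249
grasp_force: 29.5
```

```bash
python3 ob.py; python3 - <<'E'
from h import *
cm=pose('wrist');im=shot('wrist','l1');g=cv2.cvtColor(im,cv2.COLOR_RGB2GRAY).astype(float);pickle.dump((cm,im),open('l1.pkl','wb'))
p=proj('wrist',[[.5034,-.185,.08],[.5034,-.185,.04],[.4926,-.1809,.04]],cm);print('pred cutter top/bottom far edge, block far edge',p.round(1))
for x in(255,285,315):
    v=g[150:245,x];d=np.diff(v);k=np.argsort(-abs(d))[:6];print(x,sorted([(150+int(i),int(d[i])) for i in k]))
E
```

```text
{'time': np.float64(16.7167), 'ee_pos': array([ 0.527 , -0.1928,  0.052 ]), 'tcp_rot': array([1.799975e+02, 7.900000e-03, 1.609922e+02]), 'wrist_force': array([-0.1147, -0.1563, -2.3915]), 'torque': array([ 0.0055, -0.0016, -0.0114]), 'opening': np.float64(0.0249), 'grasp_force': np.float64(29.541)}
pred cutter top/bottom far edge, block far edge [[283.7 207.5]
 [283.6 191.3]
 [284.2 173.9]]
255 [(151, -60), (152, -62), (169, 39), (173, 39), (190, -64), (191, -53)]
285 [(151, -59), (152, -60), (190, -68), (191, -49), (207, 35), (232, -63)]
315 [(151, -56), (152, -61), (190, -48), (191, -56), (223, 42), (242, -44)]
```

Force is −2.4 N, just the punch's weight. There is no side load, and the cutter's edges are where they should be. Raise the remaining 14 mm.

Emit:
{"fn": "servo_tool", "kwargs": {
  "moves": [
    [0, 0, 0.1, 0],
    [0, 0, 0.3, 0],
    [0, 0, 0.5, 0],
    [0, 0, 0.7, 0],
    [0, 0, 0.9, 0],
    [0, 0, 1.1, 0],
    [0, 0, 1.3, 0],
    [0, 0, 1.4, 0],
    [0, 0, 1.4, 0],
    [0, 0, 1.4, 0],
    [0, 0, 1.4, 0],
    [0, 0, 1.4, 0]
  ]
}}

```text
time: 17.77
ee_pos: [0.5269, -0.1928, 0.0658]
tcp_rot: [180.0, -0.0, 161.0]
wrist_force: [-0.3, 0.7, -2.5]
opening: 0.025
grasp_force: 29.5
```

```bash
python3 ob.py; python3 - <<'E'
from h import *
cm=pose('wrist');im=shot('wrist','l2');g=cv2.cvtColor(im,cv2.COLOR_RGB2GRAY).astype(float)
p=proj('wrist',[[.5034,-.185,.08],[.5034,-.185,.04],[.4926,-.1809,.04]],cm);print(p.round(1))
for x in(255,285,315):
    v=g[140:245,x];d=np.diff(v);k=np.argsort(-abs(d))[:8];print(x,sorted([(140+int(i),int(d[i])) for i in k]))
a=shot('side','l2s');q=proj('side',[.527,-.193,.08])[0];x,y=map(int,q)
f=lambda i,x,y,s:cv2.resize(i[y:y+s,x:x+s,::-1],(390,390),interpolation=cv2.INTER_CUBIC)
cv2.imwrite('pics/l2c.png',np.hstack([f(a,x-40,y-40,80),f(im,184,130,200)]))
E
```

```text
{'time': np.float64(17.7667), 'ee_pos': array([ 0.5269, -0.1928,  0.0658]), 'tcp_rot': array([ 1.799996e+02, -1.520000e-02,  1.609911e+02]), 'wrist_force': array([-0.3085,  0.6734, -2.4673]), 'torque': array([-0.005 , -0.0069, -0.0334]), 'opening': np.float64(0.025), 'grasp_force': np.float64(29.5415)}
[[283.7 201.4]
 [283.6 187.4]
 [284.1 171. ]]
255 [(150, -60), (151, -45), (186, -47), (187, -58), (200, 41), (206, -36), (215, 40), (227, -43)]
285 [(150, -64), (151, -60), (167, 33), (186, -47), (187, -62), (200, 40), (225, -43), (226, -47)]
315 [(150, -64), (151, -60), (171, 39), (186, -47), (187, -57), (205, -54), (217, 46), (242, -40)]
```

View pics/l2c.png

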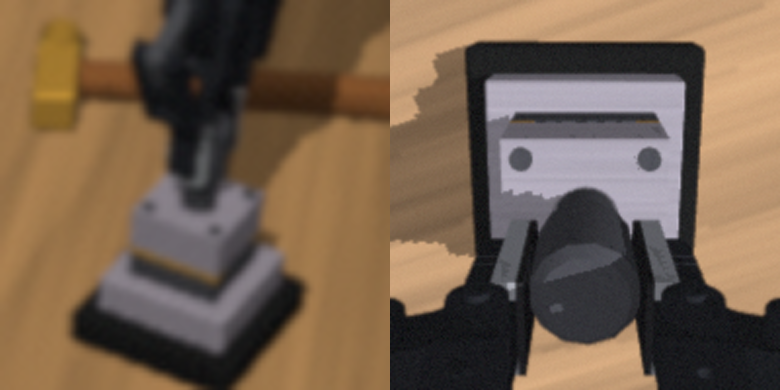

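The cutter stands flat and centred on the block in the final view, with its edges at their predicted rows. The punch is held about 19.7 mm up with 2.5 N of weight and no real side load. Handing in.

```bash
python3 -c "
from workcell import *
print(job_done())"
```

```text
the job is handed in; nothing more can be done
None
```

The job is handed in: the cutter stands released on the bench block, centred within about 0.5 mm with its edges parallel to the block's, and the punch hangs freely about 20 mm up, its lower end about 4 mm above the slot and about 18 mm still inside the guide; I once closed the gripper on the punch head by mistake early on, but the cutter did not move.

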